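# Sort the large buttons into the counting tray's trough and shut its cover

### The job

A small button has got mixed in with the three large ones on the counting tray. Using your fingers as a sweeper, push the three large buttons across the plate and over its front edge into the trough, keeping the small one on the plate; then swing the trough's cover over until it is fully shut. Only push: lift no button, and leave the other things on the table where they are.

Things in the scene. Friction and masses are not known exactly. Their poses are not given: they have to be found in the camera images.
- counting_tray: White plastic counting tray, fixed to the table, 202 mm long (its x) by 124 mm wide (its y). Origin: centre of its underside at table level; +x points from the trough to the back, away from the robot. Plate top at z = 34 mm, x = -45 to +97 mm, y = -58 to +58 mm. Side and back walls 4 mm thick, 14 mm above the plate (to z = 48 mm), with a 26 mm gap (pouring spout) in the middle of the back wall.
- plate_edge (a point): Middle of the plate's open front edge (no rim there), at x = -45, y = 0, z = 34 mm of the tray; its axes are the tray's. In front of it, over the full width, lies the open trough: x = -97 to -45 mm, floor at z = 5 mm, so 29 mm deep below the plate, vertical walls, front wall up to z = 42 mm.
- trough_cover (a joint): Hinge of the trough's cover, rad: 0 = fully shut (level over the trough, top at z = 46 mm of the tray), 1.57 = upright, 2.0 = stop, leaning out over the front. Starts at 1.7 to 1.95. A stiffish hinge: it stays where left near upright, and falls shut by its weight when well past upright towards the plate. Push its outer (front) face near the free edge towards the plate.
- cover_hinge (a point): Middle of the cover's hinge axis (along the tray's y), at x = -98.5, y = 0, z = 44.5 mm of the tray.
- cover_lip (a point): Tip of the thumb lip in the middle of the cover's free edge, 65 mm from the hinge; moves with the cover. The cover is white plastic, 50 g, flat, 114 mm wide, 58 mm from hinge to free edge, 3 mm thick, with an 8 mm flange along the free edge (pointing down when shut).
- large_button_0: One of the three large buttons: flat four-hole brass button, 25 mm across, 6 mm thick, about 15 g. Origin: centre of its underside. Lies loose in the back row on the plate: two large buttons and the small one in any order, side by side about 34 mm apart in the tray's y, 30 to 52 mm behind the tray's centre, the plate clear behind them.
- large_button_1: One of the three large buttons: flat four-hole brass button, 25 mm across, 6 mm thick, about 15 g. Origin: centre of its underside. Lies loose in the back row on the plate: two large buttons and the small one in any order, side by side about 34 mm apart in the tray's y, 30 to 52 mm behind the tray's centre, the plate clear behind them.
- large_button_2: One of the three large buttons: flat four-hole brass button, 25 mm across, 6 mm thick, about 15 g. Origin: centre of its underside. Lies loose nearer the trough than the other three (20 to 28 mm before the tray's centre), anywhere across the plate.
- small_button: The small button that must stay on the plate: same brass, 15 mm across, 5 mm thick, 10 g. Origin: centre of its underside. Lies in the back row with two of the large ones, in any of the three places.
- snap_jar: Bystander: small clear screw jar of snaps, 34 mm across, 44 mm tall, standing to the right of the tray's front, before a tall fixed hand press (world x 0.50 to 0.76, y -0.18 to -0.06, up to 0.43 m high: come in to the tray from in front of it or from above). Origin: centre of its underside.
- tape_measure: Bystander: round roll-up tape measure, 52x69x20 mm. Origin: centre of its underside.
- marker: Bystander: felt marker lying on the table in front of the tray, 14x132x16 mm. Origin: centre of its underside.
- card_packet: Bystander: banded packet of blank cards, 56x85x17 mm, near the table's front edge. Origin: centre of its underside.
- stamp: Bystander: wooden hand stamp, 28x44x55 mm. Origin: centre of its underside.
- button_tube: Bystander: clear capped tube of buttons lying to the right of the press, 27x143x27 mm. Origin: centre of its underside.
- pin_tin: Bystander: round red and white tin, 62 mm across, 25 mm tall, left of the tray behind a fixed cash box (world x 0.40 to 0.56, y 0.155 to 0.365, 0.09 m high) and before a fixed cabinet (beyond x = 0.72 (its open top drawer), y 0.02 to 0.40, 0.27 m high). Origin: centre of its underside.

How it is judged:
By the outcome, as a careful person would: the job done as asked, in the order asked, and still so for the second after the job is handed in, with the robot touching nothing.
It also fails if it takes over 58 s, if anything falls off the work surface, if the arm or the gripper's body presses on something with over 40 N, if the wrist force passes 120 N, or if a joint passes its speed limit or range.

### The arm

A 6-joint arm with a two-finger parallel gripper is mounted at the origin on a cart in front of the work surface, level with it; the furniture and walls round the work are solid. World frame = base frame: x ahead of the robot, y to its left, z up, the work surface at z = 0. Lengths are in mm, angles in degrees, forces in N, time in s.
With the tool pointing down it reaches from about 300 to 850 mm from the base axis. Payload 4.2 kg.
Tool frame: the origin (TCP) lies at the very end of the fingers, on their centre line; the grasp point (between the pads) lies 19 mm behind it; z points along the fingers, y is the line along which they close (so a half turn about z gives the same grasp; the last joint's range is limited). The gripper opens to 91 mm and grips with 3 to 60 N. Pads are 32 mm wide; open, the fingers measure 118 mm over their backs; the gripper's body (76 mm by 178 mm) begins 60 mm behind the grasp point.
Start: joints at [65.776, 18.312, 89.639, -0, 72.044, -1.146], TCP at [225.401, 528.997, 213.976] pointing down, gripper open.
Joint ranges: [-177.97, 177.97], [-48.28, 115.42], [12.27, 149.76], [-77.06, 257.06], [2.81, 150.46], [-146.56, 146.56]. Speed limits (degrees/s): [147.25, 147.25, 180, 180, 180, 180].

### API

Orientations are given as [roll, pitch, yaw] about the fixed x, y, z axes, in that order (R = Rz(yaw) Ry(pitch) Rx(roll)).
In Python, from workcell import env, eyes gives the robot as it stands.
- The arm moves only by the tool send_rows, never from a script. Its argument "targets" is text: rows parted by semicolons, each of 7 numbers parted by spaces: the shift along the tool's x, y, z in m, then the turn, a rotation vector about the tool's x, y, z in degrees, then the opening in per cent of the stroke, from 0 (shut) to 100 (fully open). A call has 1 to 12 rows; each row is the pose to reach, as a shift and turn from the pose commanded when the call began, along the tool's axes at that moment; what a row does not reach only later rows make up. A row lasts 1/12 s, in which the tool goes at most 41.7 mm and 7.16 degrees, less where a joint would pass 70% of its speed; a pose out of reach is approached as far as the arm can. A call with a gripper value outside its range is refused whole. The fingers move at their own pace and stop on an object; "grip_force" is the grip in N (left out, the last holds). Time passes only in rows, so rows that repeat a pose let the fingers close. It gives the time, the measured TCP pose, the force, the opening and the grip force at its end, in the units of the state.
- env.state(): the state, without advancing time (a new reading comes with each control period).
- eyes.grab_frame(name): name is "scene" or "top" or "wrist"; returns a dict with "image" (480x640x3 uint8, blue, green, red), "fovy" (degrees; the focal length in pixels is half the picture's height over the tangent of half this angle, whatever the lens; pixels are square), "cx", "cy" (the principal point, pixels), "D" ([k1, k2, p1, p2, k3] as OpenCV has them; the pictures are not rectified), "eye" and "attitude" of the camera in the world. Camera axes: x right, y up, looking along -z (the intrinsics and any distortion apply to the point x, -y, -z); pixel columns grow to the right and rows downward; lengths in mm; the calibration is good to about 2 mm. A picture is of the moment at which its call begins. There is no depth.
- env.job_done(): hands the job in; it is judged then, once.
The state is a dict: "time_s": time; "qpos": joint angles; "qvel": joint speeds; "effort": joint torques, N m; "ee_pos": TCP position; "ee_rot": TCP orientation; "force": force on the tool from outside, world axes, zero at the start; "torque": the same for the moment, N m; "gripper_width": finger opening in mm; "gripper_force": force on a finger pad.
Only numpy, scipy, OpenCV 4.12 (cv2) and the standard library are available. Lean on these libraries where they do the work, as an engineer would, in place of code of your own. Each camera call takes 0.05 s, during which the arm holds its last target. There are 200 camera calls.

## Working session

There is one attempt and no reset: what is moved stays moved. The work goes in short steps, Python scripts to look and compute and a tool call to move; the robot and the scene stay as the last step left them, time stands still between calls to the robot, and variables do not carry over. Pictures are saved under pics/ and viewed, at most 10 in all, crops included, and the job is handed in when it is done.

Besides the shell and the picture viewer there is one more tool, called after ">>>" as name(argument=value, ...) on one line, values as JSON. send_rows: Moves the arm, as the interface text tells. Its arguments: {"type":"object","properties":{"targets":{"type":"string"},"grip_force":{"type":"number"}},"required":["targets"]}

```bash
ls; mkdir -p pics
python3 - <<'E'
from workcell import env,eyes
import cv2
s=env.state();print(s['time_s'],s['ee_pos'],s['ee_rot'],s['force'])
for n in('top','scene'):
    f=eyes.grab_frame(n);cv2.imwrite(f'pics/{n}0.png',f['image']);print(n,{k:v for k,v in f.items() if k!='image'})
E
```

```text
pics
0.0 [225.18997401 528.51138328 213.12147218] [-1.79898202e+02  1.97562307e-04  1.56923388e+02] [ 0.05292553 -0.02045832 -0.25524104]
top {'fovy': 48.93590877879075, 'cx': 314.51801009325106, 'cy': 240.23953073473876, 'D': array([-0.08134693,  0.        ,  0.        ,  0.        ,  0.        ]), 'eye': array([ 430.90207614,  -39.5055661 , 1445.28831314]), 'attitude': array([  3.56896502,   0.76764853, -88.88658633])}
scene {'fovy': 44.08611196589098, 'cx': 318.0149569159072, 'cy': 246.12708430769598, 'D': array([-0.16844945,  0.        ,  0.        ,  0.        ,  0.        ]), 'eye': array([-244.53980713, -828.88970877,  635.18002831]), 'attitude': array([ 61.94935889,   0.50852857, -43.56292053])}
```

View pics/top0.png

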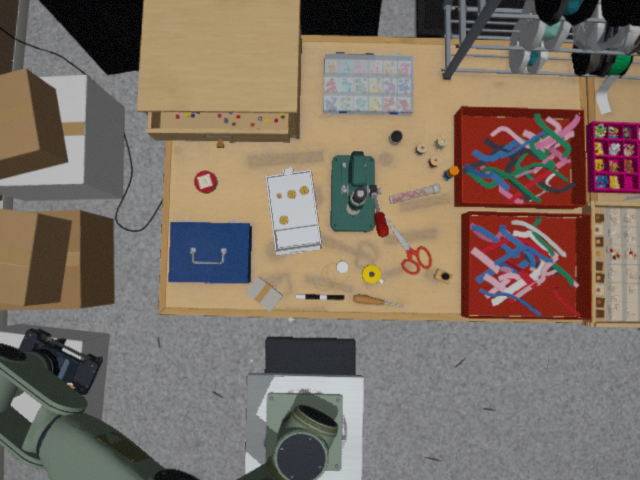

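View pics/scene0.png

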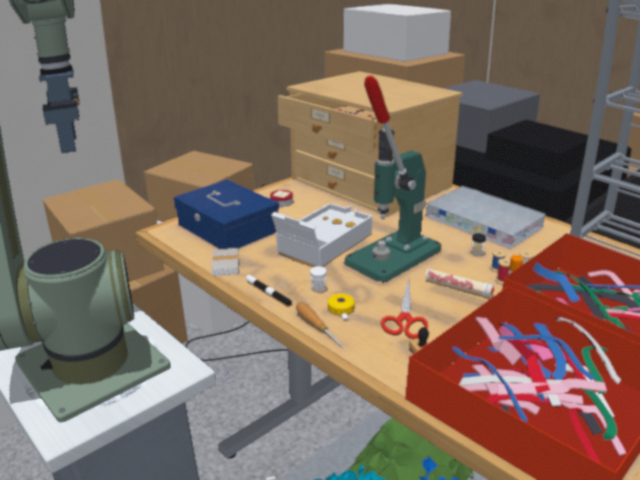

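The top view shows the tray at about (295,212), with its trough towards the robot. The back row is at (279,196), (292,196) and (305,190), and the front button is at (284,220). The scene view shows the cover leaning out. Next I'll measure from an enlarged crop.

```bash
cat > h.py <<'E'
import numpy as np,cv2
from scipy.spatial.transform import Rotation as R
def cam(f):
    F=240/np.tan(np.radians(f['fovy']/2));return np.array([[F,0,f['cx']],[0,F,f['cy']],[0,0,1]])
def cast(f,px,z):
    p=cv2.undistortPoints(np.array(px,float).reshape(-1,1,2),cam(f),f['D']).reshape(-1,2)
    d=R.from_euler('xyz',f['attitude'],degrees=True).apply(np.c_[p[:,0],-p[:,1],-np.ones(len(p))])
    return f['eye']+d*((z-f['eye'][2])/d[:,2])[:,None]
def proj(f,P):
    c=R.from_euler('xyz',f['attitude'],degrees=True).inv().apply(np.atleast_2d(P)-f['eye'])*[1,-1,-1]
    return cv2.projectPoints(c,np.zeros(3),np.zeros(3),cam(f),f['D'])[0].reshape(-1,2)
def brass(f,z=38,roi=None):
    hsv=cv2.cvtColor(f['image'],cv2.COLOR_BGR2HSV)
    m=cv2.inRange(hsv,(12,70,60),(32,255,255))
    if roi is not None:
        k=np.zeros_like(m);cv2.fillConvexPoly(k,np.int32(roi),255);m&=k
    n,_,st,c=cv2.connectedComponentsWithStats(m)
    return [(c[i].round(1),st[i,4],cast(f,c[i],z)[0].round(1)) for i in range(1,n) if st[i,4]>8]
def T(tray,p): # tray xyyaw -> world
    a=np.radians(tray[2]);c,s=np.cos(a),np.sin(a);p=np.atleast_2d(p)
    return np.c_[tray[0]+c*p[:,0]-s*p[:,1],tray[1]+s*p[:,0]+c*p[:,1],p[:,2]]
E
python3 - <<'E'
from h import *
from workcell import env,eyes
f=eyes.grab_frame('top')
im=f['image'][155:265,245:345];cv2.imwrite('pics/c1.png',cv2.resize(im,None,fx=5.4,fy=5.4,interpolation=cv2.INTER_CUBIC))
for b in brass(f,40,[(271,180),(311,175),(317,226),(278,229)]):print(b)
E
```

```text
(array([303.6, 190. ]), np.int32(59), array([652.9,  13.1,  40. ]))
(array([291.2, 193.6]), np.int32(55), array([642.6,  46.2,  40. ]))
(array([278.9, 195.3]), np.int32(18), array([637.5,  79.2,  40. ]))
(array([283.4, 219.6]), np.int32(54), array([572. ,  65.5,  40. ]))
```

View pics/c1.png

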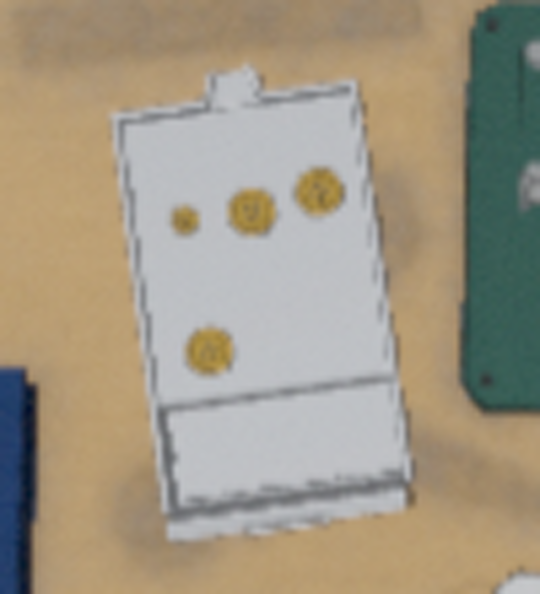

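The crop shows the small button at left (185,219), large ones at (252,212), (319,190) and (210,350), and the plate edge running from (163,407) to (393,378). The back wall corners are at (115,113) and (355,82).

Run:
```python
from h import *
from workcell import env,eyes
f=eyes.grab_frame('top')
cv=lambda L:np.array(L)/5.4+[245,155]-0.4
b=cast(f,cv([(115,113),(355,82)]),48);e=cast(f,cv([(163,407),(393,378)]),34)
print(b,e)
n=lambda p:np.degrees(np.arctan2(*(p[0]-p[1])[:2][::-1]))-90
print(n(b),n(e))
mb,me=b.mean(0),e.mean(0);d=mb-me
yaw=np.degrees(np.arctan2(d[1],d[0]));print('axis yaw',yaw,np.hypot(*d[:2]),'exp 146')
yaw=(n(b)+n(e)+2*yaw)/4
u=np.array([np.cos(np.radians(yaw)),np.sin(np.radians(yaw))])
o=((mb[:2]-101*u)+(me[:2]+45*u))/2
tr=[*o,yaw];print('tray',tr)
for q in [(652.9,13.1),(642.6,46.2),(637.5,79.2),(572,65.5)]:
    v=np.array(q)-o;print('button tray xy',v@u,v@[-u[1],u[0]])
w=eyes.grab_frame('scene');
P=T(tr,[(-98.5+s*np.cos(a),y,44.5+s*np.sin(a)) for a in (1.7,1.95) for s in(58,) for y in(-57,57)]);print(proj(w,P).round(1),P.round(0))
im=w['image'][180:280,250:390];cv2.imwrite('pics/s1.png',cv2.resize(im,None,fx=5.5,fy=5.5,interpolation=cv2.INTER_CUBIC))
print(env.state()['qpos'])
```

```text
[[689.23148303 114.76456911  48.        ]
 [706.70856188  -4.21627271  48.        ]] [[544.22074981  88.46605913  34.        ]
 [560.77790662 -25.75254425  34.        ]]
8.356409766068495 8.248156364770864
axis yaw 9.336685835537859 147.4237581375006 exp 146
tray [np.float64(597.5657389705423), np.float64(39.022439839831), np.float64(8.819484450478768)]
button tray xy 50.70552773394534 -34.099894254204365
button tray xy 45.602266485258184 0.18795672289315216
button tray xy 45.62218980084196 33.57971623121341
button tray xy -21.203867688763726 30.084284870720694
[[316.7 225.5]
 [274.8 211.7]
 [312.5 229.5]
 [270.6 215.4]] [[502. -34. 102.]
 [484.  79. 102.]
 [488. -36.  98.]
 [470.  77.  98.]]
[ 6.57754128e+01  1.83327526e+01  8.96690447e+01  1.07983847e-03
  7.20412763e+01 -1.14543735e+00]
```

View pics/s1.png

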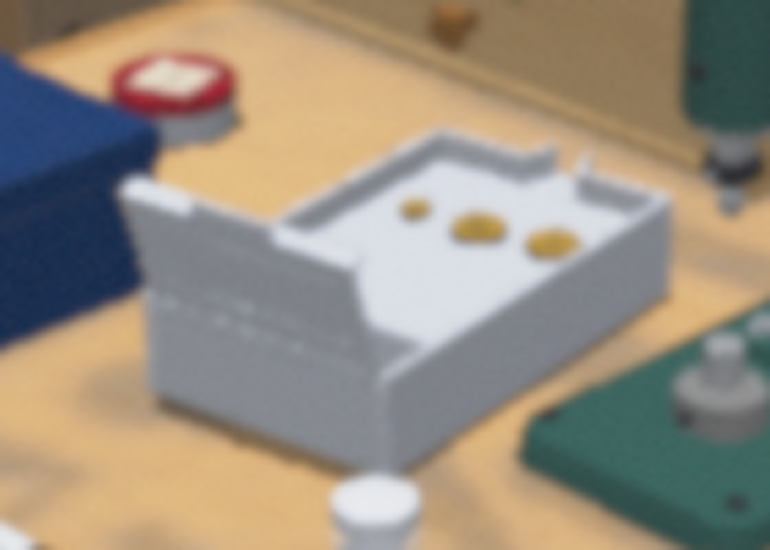

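>>> send_rows(targets="-0.543 -0.299 0 0 0 58 100;-0.543 -0.299 0 0 0 58 100;-0.543 -0.299 0 0 0 58 100;-0.543 -0.299 0 0 0 58 100;-0.543 -0.299 0 0 0 58 100;-0.543 -0.299 0 0 0 58 100;-0.543 -0.299 0 0 0 58 100;-0.543 -0.299 0 0 0 58 100;-0.543 -0.299 0 0 0 58 100;-0.543 -0.299 0 0 0 58 100;-0.543 -0.299 0 0 0 58 100;-0.543 -0.299 0 0 0 58 100")

```text
time_s: 1.25
ee_pos: [534.7, 133.5, 214.0]
ee_rot: [180.0, -0.0, 98.9]
force: [1.1, 0.6, 0.4]
gripper_width: 91.3
gripper_force: 0.0
```

>>> send_rows(targets="-0.05 0.028 0 0 0 0 100;-0.1 0.056 0 0 0 0 100;-0.1 0.056 0 0 0 0 100;-0.1 0.056 0 0 0 0 100;-0.1 0.056 0 0 0 0 100;-0.1 0.056 0 0 0 0 100")

```text
time_s: 1.75
ee_pos: [604.0, 45.7, 213.6]
ee_rot: [-179.9, -0.0, 98.9]
force: [-0.8, 0.2, 0.5]
gripper_width: 91.5
gripper_force: 0.0
```

Run:
```python
from h import *
from workcell import env,eyes
s=env.state();print(s['ee_pos'],s['ee_rot'],s['qpos'])
f=eyes.grab_frame('wrist');cv2.imwrite('pics/w1.png',f['image']);print(f['eye'],f['attitude'],f['fovy'])
print(brass(f,40))
```

```text
[604.03019548  45.69617627 213.58691423] [-1.79933011e+02 -4.56719014e-02  9.89088856e+01] [ 3.21700289e+00  2.11503010e+01  8.54065305e+01  4.04663704e-02
  7.35143606e+01 -5.70341687e+00]
[592.86817729 115.95674218 384.41923203] [-14.80686138   0.06099623   8.94524727] 63.1174610197417
[(array([377.8, 133.9]), np.int32(105097), array([640.6, 125.1,  40. ])), (array([84.6, 99.3]), np.int32(1503), array([392.1, 114.9,  40. ])), (array([551.3,  85.9]), np.int32(9), array([776., 186.,  40.])), (array([115.1, 134.3]), np.int32(10), array([418.5,  90.1,  40. ])), (array([130.2, 156.5]), np.int32(17), array([432.1,  73.3,  40. ])), (array([286.8, 189.8]), np.int32(542), array([570.4,  65.6,  40. ])), (array([362.1, 185.8]), np.int32(182), array([635.4,  79.4,  40. ])), (array([360.7, 223.1]), np.int32(505), array([640.2,  46.2,  40. ])), (array([365.4, 259.3]), np.int32(476), array([650.8,  13.1,  40. ])), (array([330.1, 300.6]), np.int32(3550), array([625.2, -32.7,  40. ])), (array([ 95.4, 333.2]), np.int32(1365), array([ 403.3, -103.1,   40. ])), (array([545.4, 333.2]), np.int32(1364), array([839.4, -34.2,  40. ])), (array([217.7, 381.4]), np.int32(2183), array([ 527.1, -137.8,   40. ])), (array([481.3, 393.9]), np.int32(6737), array([ 795. , -110.7,   40. ]))]
```

View pics/w1.png

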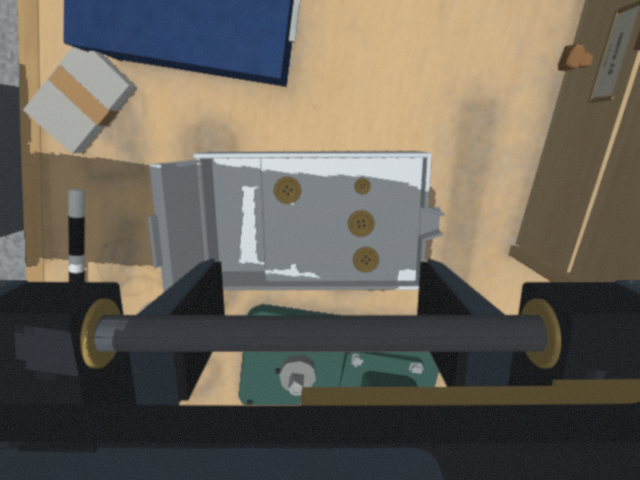

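The wrist view shows the four buttons where the top view put them. The plate edge is at column ~264, the left wall outer top at row ~154, the right wall at row ~289, and the image is well aligned with the tray.

Run:
```python
from h import *
from workcell import env,eyes
f=eyes.grab_frame('wrist')
yaw=8.85;a=np.radians(yaw);u=np.array([np.cos(a),np.sin(a)]);v=np.array([-u[1],u[0]])
e=cast(f,[(263,180),(265,270)],34)[:,:2];w=cast(f,[(210,154),(420,154),(210,289),(420,289)],48)[:,:2]
print('edge x',e@u,'walls y',w@v)
B=cast(f,[(365.4,259.3),(360.7,223.1),(362.1,185.8),(286.8,189.8)],40)[:,:2]
print('buttons',np.c_[B@u,B@v].round(1)); E0=env.state()['ee_pos'][:2];print('tcp',E0@u,E0@v)
```

```text
edge x [551.9694842  550.91837065] walls y [   8.78025464    9.24548113 -113.32235418 -112.73158479]
buttons [[645.1 -86.7]
 [639.7 -52.4]
 [640.  -18.7]
 [573.6 -22.5]]
tcp 603.7566606736718 -46.985619419485
```

>>> send_rows(targets="0.0245 -0.048 0.03 0 0 0 77;0.0245 -0.048 0.07 0 0 0 77;0.0245 -0.048 0.11 0 0 0 77;0.0245 -0.048 0.14 0 0 0 77;0.0245 -0.048 0.14 0 0 0 77;0.0245 -0.048 0.14 0 0 0 77;0.0245 -0.048 0.14 0 0 0 77")

```text
time_s: 2.43
ee_pos: [555.0, 62.9, 76.1]
ee_rot: [179.8, 0.0, 99.0]
force: [-0.1, -0.4, 0.2]
gripper_width: 70.4
gripper_force: 0.0
```

```bash
cat > st.py <<'E'
from h import *
from workcell import env
s=env.state();a=np.radians(8.85);u=np.array([np.cos(a),np.sin(a)]);v=np.array([-u[1],u[0]])
e=s['ee_pos'];print(s['time_s'],'tray xy',(e[:2]@u-596.4).round(2),(e[:2]@v+52).round(2),'z',e[2].round(2),s['ee_rot'].round(2),'F',s['force'].round(1),s['gripper_width'],'back face',(e[:2]@u-596.4+s['gripper_width']/2).round(1))
E
python3 st.py
```

```text
2.4333 tray xy -38.31 28.75 z 76.13 [1.7978e+02 1.0000e-02 9.8980e+01] F [-0.1 -0.4  0.2] 70.35099629314493 back face -3.1
```

>>> send_rows(targets="0 0 0.015 0 0 0 77;0 0 0.03 0 0 0 77;0 0 0.036 0 0 0 77;0 0 0.036 0 0 0 77;0 0 0.036 0 0 0 77")

```text
time_s: 2.85
ee_pos: [554.7, 62.3, 39.6]
ee_rot: [179.8, 0.0, 98.9]
force: [-0.0, -0.7, 0.1]
gripper_width: 70.1
gripper_force: 0.0
```

```bash
python3 st.py
```

```text
2.85 tray xy -38.69 28.17 z 39.6 [179.83   0.    98.92] F [-0.  -0.7  0.1] 70.11843303158042 back face -3.6
```

>>> send_rows(targets="0.001 0 0.003 0 0 0 77;0.001 0 0.003 0 0 0 77;0.001 -0.001 0.003 0 0 0 72;0.001 -0.003 0.003 0 0 0 67;0.001 -0.005 0.003 0 0 0 62;0.001 -0.007 0.003 0 0 0 57;0.001 -0.009 0.003 0 0 0 53;0.001 -0.011 0.003 0 0 0 49;0.001 -0.013 0.003 0 0 0 45;0.001 -0.015 0.003 0 0 0 42;0.001 -0.017 0.003 0 0 0 40;0.001 -0.018 0.003 0 0 0 40")

```text
time_s: 3.85
ee_pos: [535.0, 60.3, 34.9]
ee_rot: [-180.0, -0.0, 98.9]
force: [-0.3, -0.4, -0.1]
gripper_width: 36.4
gripper_force: 0.0
```

```bash
python3 st.py;python3 - <<'E'
from h import *
from workcell import env,eyes
f=eyes.grab_frame('wrist');cv2.imwrite('pics/w2.png',f['image'])
E
```

```text
3.85 tray xy -58.46 29.22 z 34.92 [-1.7998e+02 -1.0000e-02  9.8920e+01] F [-0.3 -0.4 -0.1] 36.41663361022523 back face -40.3
```

View pics/w2.png

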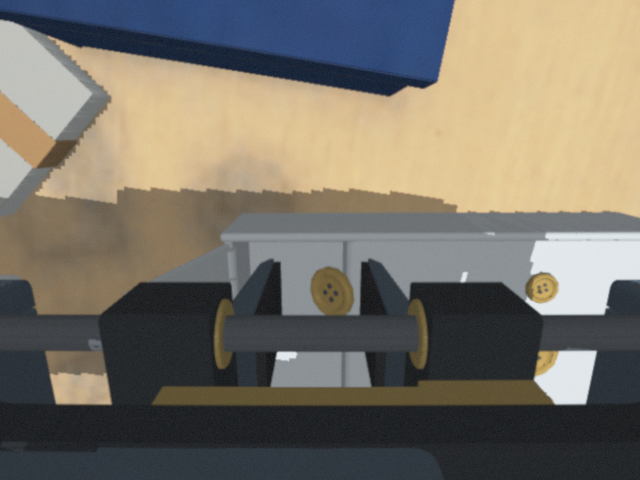

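The button at (331,291) is tipping over the edge (column 345). I'll push a touch further and wait.

>>> send_rows(targets="0 -0.002 -0.001 0 0 0 38;0 -0.003 -0.001 0 0 0 36;0 -0.003 -0.001 0 0 0 34;0 -0.003 -0.001 0 0 0 34")

```text
time_s: 4.23
ee_pos: [532.5, 59.8, 36.0]
ee_rot: [180.0, -0.0, 98.9]
force: [0.6, -0.5, 0.2]
gripper_width: 31.2
gripper_force: 0.0
```

```bash
python3 st.py;python3 - <<'E'
from h import *
from workcell import env,eyes
f=eyes.grab_frame('wrist')
print(brass(f,11,[(225,180),(600,180),(600,400),(225,400)]))
E
```

```text
4.2333 tray xy -61.06 29.18 z 35.95 [180.    -0.    98.92] F [ 0.6 -0.5  0.2] 31.200963581128814 back face -45.5
[(array([227.8, 181.5]), np.int32(25), array([478.9, 101. ,  11. ])), (array([438.2, 195.2]), np.int32(10304), array([584.4, 110.7,  11. ])), (array([231.6, 204.4]), np.int32(151), array([481.9,  89.8,  11. ])), (array([308.4, 272.8]), np.int32(1503), array([525.8,  59.5,  11. ])), (array([545.9, 286.8]), np.int32(703), array([653.4,  71.5,  11. ])), (array([234. , 334.2]), np.int32(741), array([490.4,  17.4,  11. ])), (array([406.8, 334. ]), np.int32(744), array([585.1,  32.5,  11. ])), (array([539.3, 361.6]), np.int32(750), array([663.7,  26.9,  11. ])), (array([397.7, 392.1]), np.int32(5210), array([587.8,  -5. ,  11. ]))]
```

>>> send_rows(targets="0 0 -0.02 0 0 0 34;0 0 -0.042 0 0 0 34;-0.01 0.025 -0.045 0 0 0 60;-0.02 0.05 -0.045 0 0 0 90;-0.0296 0.0765 -0.045 0 0 0 100;-0.0296 0.0765 -0.045 0 0 0 100;-0.0296 0.0765 -0.045 0 0 0 100;-0.0296 0.0765 -0.045 0 0 0 100;-0.0296 0.0765 -0.025 0 0 0 100;-0.0296 0.0765 -0.015 0 0 0 100;-0.0296 0.0765 -0.015 0 0 0 100")

```text
time_s: 5.2
ee_pos: [609.5, 42.6, 48.4]
ee_rot: [-179.6, -0.0, 98.9]
force: [-0.0, -0.9, 0.7]
gripper_width: 88.1
gripper_force: 0.0
```

```bash
python3 st.py
```

```text
5.2 tray xy 12.41 0.3 z 48.43 [-1.7963e+02 -4.0000e-02  9.8950e+01] F [-0.  -0.9  0.7] 88.07863018223615 back face 56.5
```

>>> send_rows(targets="0 0.003 0 0 0 0 100;0 0.003 0 0 0 0 100;0 0.003 0 0 0 0 100;0 0.003 0 0 0 0 100")

```text
time_s: 5.53
ee_pos: [616.1, 43.0, 51.7]
ee_rot: [179.9, 0.0, 98.9]
force: [0.4, 0.7, 0.7]
gripper_width: 91.4
gripper_force: 0.0
```

```bash
python3 st.py
```

```text
5.5333 tray xy 18.96 -0.28 z 51.72 [179.92   0.    98.93] F [0.4 0.7 0.7] 91.3806004298148 back face 64.7
```

>>> send_rows(targets="0 0 0.008 0 0 0 100;0 0 0.016 0 0 0 100;0 0 0.016 0 0 0 100;0 0 0.016 0 0 0 95;0 0 0.016 0 0 0 89;0 0 0.016 0 0 0 82;0 0 0.016 0 0 0 75;0 0 0.016 0 0 0 68;0 0 0.016 0 0 0 61;0 0 0.016 0 0 0 54;0 0 0.016 0 0 0 47;0 0 0.016 0 0 0 42")

```text
time_s: 6.53
ee_pos: [615.6, 42.9, 35.0]
ee_rot: [180.0, -0.0, 98.9]
force: [-0.3, 0.1, 0.1]
gripper_width: 39.4
gripper_force: 0.0
```

```bash
python3 st.py
```

```text
6.5333 tray xy 18.52 -0.3 z 34.97 [ 1.7999e+02 -1.0000e-02  9.8920e+01] F [-0.3  0.1  0.1] 39.40857237448504 back face 38.2
```

>>> send_rows(targets="0 -0.004 -0.001 0 0 0 42;0 -0.011 -0.001 0 0 0 42;0 -0.018 -0.001 0 0 0 42;0 -0.025 -0.001 0 0 0 42;0 -0.032 -0.001 0 0 0 42;0 -0.039 -0.001 0 0 0 42;0 -0.046 -0.001 0 0 0 42;0 -0.053 -0.001 0 0 0 42;0 -0.059 -0.001 0 0 0 41;0 -0.065 -0.001 0 0 0 40;0 -0.071 -0.001 0 0 0 38;0 -0.077 -0.001 0 0 0 36")

```text
time_s: 7.53
ee_pos: [539.1, 30.9, 36.0]
ee_rot: [180.0, -0.0, 98.9]
force: [-0.7, -0.7, 0.6]
gripper_width: 33.0
gripper_force: 0.0
```

>>> send_rows(targets="0 -0.002 0 0 0 0 34;0 -0.002 0 0 0 0 34;0 -0.002 0 0 0 0 34")

```text
time_s: 7.78
ee_pos: [537.8, 30.7, 36.0]
ee_rot: [180.0, -0.0, 98.9]
force: [0.7, 1.1, 0.3]
gripper_width: 30.8
gripper_force: 0.0
```

```bash
python3 st.py;python3 - <<'E'
from h import *
from workcell import env,eyes
f=eyes.grab_frame('wrist');cv2.imwrite('pics/w3.png',f['image'])
print(brass(f,11,[(225,180),(600,180),(600,400),(225,400)]))
E
```

```text
7.7833 tray xy -60.29 -0.44 z 36.03 [179.97  -0.    98.92] F [0.7 1.1 0.3] 30.78826285520921 back face -44.9
[(array([306.7, 219. ]), np.int32(1639), array([526.,  59.,  11.])), (array([554. , 224.7]), np.int32(783), array([652.6,  76. ,  11. ])), (array([321.2, 280.8]), np.int32(681), array([538.6,  26.9,  11. ])), (array([234.1, 334.1]), np.int32(732), array([495.7, -11.7,  11. ])), (array([406.7, 333.9]), np.int32(729), array([590.4,   3.2,  11. ])), (array([544.1, 365.2]), np.int32(1257), array([672.6,  -4.2,  11. ])), (array([392.1, 392. ]), np.int32(5015), array([590. , -34.6,  11. ]))]
```

View pics/w3.png

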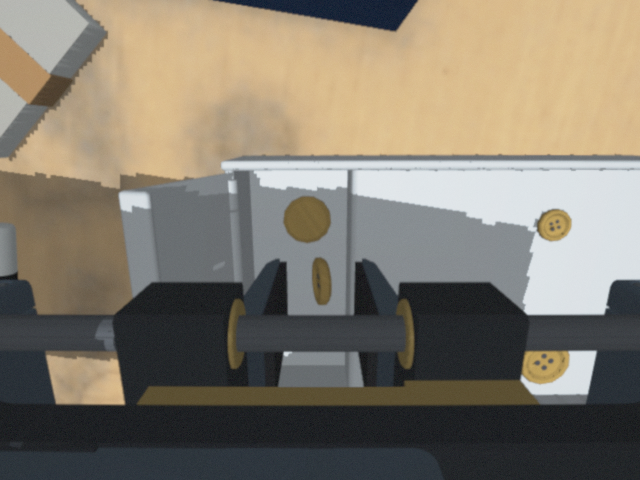

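The second button is in the trough (standing at (321,280)), the first lies flat, and the small one is still in place at (554,225). Now the third.

>>> send_rows(targets="0 0 -0.02 0 0 0 34;0 0 -0.042 0 0 0 34;-0.01 0.025 -0.045 0 0 0 60;-0.02 0.05 -0.045 0 0 0 90;-0.034 0.081 -0.045 0 0 0 100;-0.034 0.081 -0.045 0 0 0 100;-0.034 0.081 -0.045 0 0 0 100;-0.034 0.081 -0.045 0 0 0 100;-0.034 0.081 -0.025 0 0 0 100;-0.034 0.081 -0.015 0 0 0 100;-0.034 0.081 -0.015 0 0 0 100;-0.034 0.081 -0.015 0 0 0 100")

```text
time_s: 8.83
ee_pos: [621.6, 9.9, 50.4]
ee_rot: [-179.9, -0.0, 98.9]
force: [-0.6, 0.5, 1.0]
gripper_width: 90.8
gripper_force: 0.0
```

>>> send_rows(targets="0 0 0 0 0 0 100;0 0 0 0 0 0 100")

```text
time_s: 9.0
ee_pos: [623.3, 9.8, 51.8]
ee_rot: [179.9, 0.0, 98.9]
force: [-0.9, -1.3, 0.1]
gripper_width: 91.1
gripper_force: 0.0
```

```bash
python3 st.py
```

```text
9.0 tray xy 20.94 -34.24 z 51.8 [1.7992e+02 1.0000e-02 9.8930e+01] F [-0.9 -1.3  0.1] 91.06851721004789 back face 66.5
```

>>> send_rows(targets="0 0 0.008 0 0 0 100;0 0 0.016 0 0 0 100;0 0 0.016 0 0 0 100;0 0 0.016 0 0 0 95;0 0 0.016 0 0 0 89;0 0 0.016 0 0 0 82;0 0 0.016 0 0 0 75;0 0 0.016 0 0 0 68;0 0 0.016 0 0 0 61;0 0 0.016 0 0 0 54;0 0 0.016 0 0 0 47;0 0 0.016 0 0 0 42")

```text
time_s: 10.0
ee_pos: [622.9, 9.6, 35.0]
ee_rot: [180.0, -0.0, 98.9]
force: [0.4, -0.1, -0.6]
gripper_width: 39.8
gripper_force: 0.0
```

>>> send_rows(targets="0 -0.004 -0.001 0 0 0 42;0 -0.011 -0.001 0 0 0 42;0 -0.018 -0.001 0 0 0 42;0 -0.025 -0.001 0 0 0 42;0 -0.032 -0.001 0 0 0 42;0 -0.039 -0.001 0 0 0 42;0 -0.046 -0.001 0 0 0 42;0 -0.053 -0.001 0 0 0 42;0 -0.060 -0.001 0 0 0 41;0 -0.067 -0.001 0 0 0 40;0 -0.073 -0.001 0 0 0 38;0 -0.079 -0.001 0 0 0 36")

```text
time_s: 11.0
ee_pos: [544.3, -2.7, 36.0]
ee_rot: [180.0, -0.0, 98.9]
force: [1.0, -0.5, 0.0]
gripper_width: 33.1
gripper_force: 0.0
```

>>> send_rows(targets="0 -0.002 0 0 0 0 34;0 -0.002 0 0 0 0 34;0 -0.002 0 0 0 0 34")

```text
time_s: 11.25
ee_pos: [543.1, -2.9, 36.1]
ee_rot: [180.0, 0.0, 98.9]
force: [0.7, 0.1, -0.1]
gripper_width: 31.0
gripper_force: 0.0
```

```bash
python3 st.py
```

```text
11.25 tray xy -60.22 -34.45 z 36.06 [179.97   0.    98.92] F [ 0.7  0.1 -0.1] 31.0455907981253 back face -44.7
```

>>> send_rows(targets="0 0 -0.03 0 0 0 34;0 0 -0.07 0 0 0 34;0.015 0 -0.11 0 0 0 34;0.03 0 -0.15 0 0 0 20;0.034 0 -0.15 0 0 0 0;0.034 0 -0.15 0 0 0 0;0.034 0 -0.15 0 0 0 0;0.034 0 -0.15 0 0 0 0")

```text
time_s: 11.92
ee_pos: [536.7, 30.3, 184.3]
ee_rot: [-179.8, -0.0, 98.9]
force: [0.3, 0.6, -0.1]
gripper_width: 1.2
gripper_force: 0.0
```

```bash
python3 st.py;python3 - <<'E'
from h import *
from workcell import env,eyes
f=eyes.grab_frame('wrist');cv2.imwrite('pics/w4.png',f['image'])
E
```

```text
11.9167 tray xy -61.42 -0.6 z 184.26 [-1.7982e+02 -1.0000e-02  9.8920e+01] F [ 0.3  0.6 -0.1] 1.1904541060370508 back face -60.8
```

View pics/w4.png

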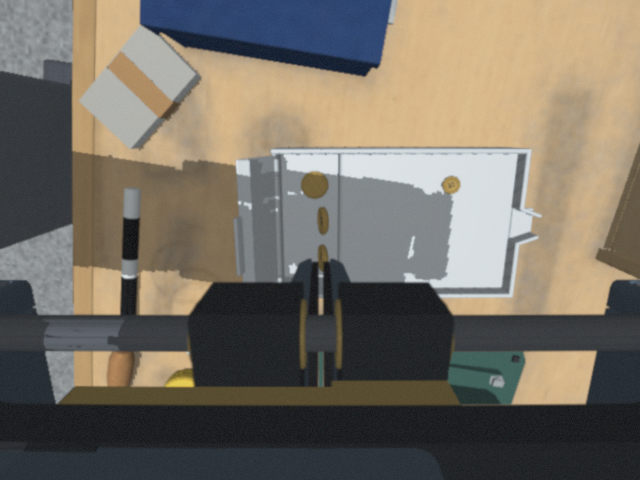

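All three large buttons are in the trough, (314,185) flat and (322,220) and (322,253) on edge. The small one is on the plate at (451,184). Next is the cover, from in front.

>>> send_rows(targets="0 -0.03 0 0 0 0 0;0 -0.06 0 0 0 0 0;0 -0.095 0 0 0 0 0;0 -0.095 0.03 0 0 0 0;0 -0.095 0.06 0 0 0 0;0 -0.095 0.1 0 0 0 0;0 -0.095 0.1 0 0 0 0;0 -0.095 0.1 0 0 0 0;0 -0.095 0.1 0 0 0 0")

```text
time_s: 12.72
ee_pos: [444.6, 15.8, 86.6]
ee_rot: [180.0, 0.0, 98.9]
force: [1.2, 0.0, 0.8]
gripper_width: 0.6
gripper_force: 0.0
```

```bash
python3 st.py
```

```text
12.7167 tray xy -154.65 -0.84 z 86.64 [179.97   0.    98.9 ] F [1.2 0.  0.8] 0.5536471904250653 back face -154.4
```

>>> send_rows(targets="0 0.008 0 0 0 0 0;0 0.016 0 0 0 0 0;0 0.022 0 0 0 0 0;0 0.028 0 0 0 0 0;0 0.034 0 0 0 0 0;0 0.04 0 0 0 0 0;0 0.046 0 0 0 0 0;0 0.052 0 0 0 0 0;0 0.058 0 0 0 0 0;0 0.064 0 0 0 0 0;0 0.07 0 0 0 0 0;0 0.076 0 0 0 0 0")

```text
time_s: 13.72
ee_pos: [519.4, 27.8, 85.9]
ee_rot: [180.0, -0.0, 98.9]
force: [0.8, -0.3, 0.4]
gripper_width: 0.4
gripper_force: 0.0
```

>>> send_rows(targets="0 0.005 0 0 0 0 0;0 0.01 0.002 0 0 0 0;0 0.015 0.006 0 0 0 0;0 0.02 0.012 0 0 0 0;0 0.024 0.018 0 0 0 0;0 0.028 0.024 0 0 0 0;0 0.028 0.024 0 0 0 0;0 0.028 0.024 0 0 0 0")

```text
time_s: 14.38
ee_pos: [546.1, 32.1, 61.2]
ee_rot: [-179.9, -0.0, 98.9]
force: [-0.2, 0.6, -0.3]
gripper_width: 0.4
gripper_force: 0.0
```

```bash
python3 st.py;python3 - <<'E'
from h import *
from workcell import env,eyes
w=eyes.grab_frame('scene')
im=w['image'][150:280,230:400];cv2.imwrite('pics/s2.png',cv2.resize(im,None,fx=4.5,fy=4.5,interpolation=cv2.INTER_CUBIC))
E
```

```text
14.3833 tray xy -51.86 -0.33 z 61.19 [-1.7991e+02 -1.0000e-02  9.8930e+01] F [-0.2  0.6 -0.3] 0.40203529470250254 back face -51.7
```

View pics/s2.png

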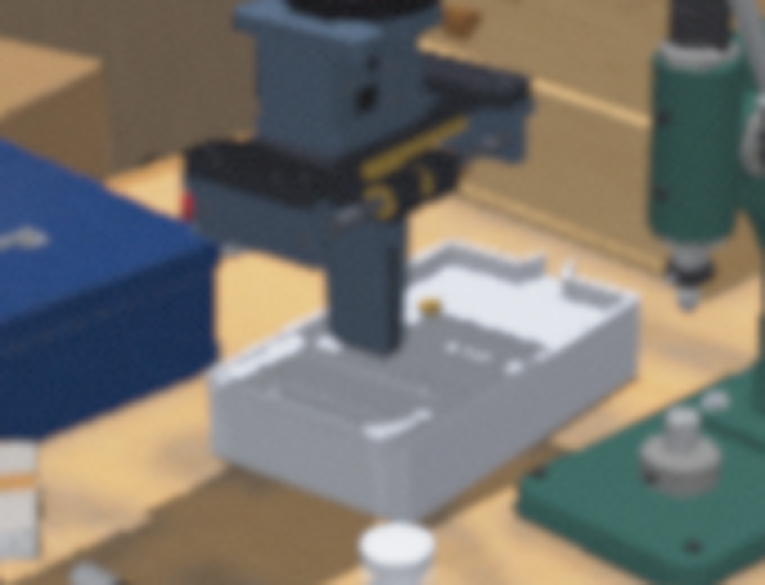

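The cover looks shut. A gentle press will confirm its top is at z = 46 mm.

>>> send_rows(targets="0 0 0.004 0 0 0 0;0 0 0.008 0 0 0 0;0 0 0.011 0 0 0 0;0 0 0.013 0 0 0 0;0 0 0.0145 0 0 0 0;0 0 0.0155 0 0 0 0;0 0 0.016 0 0 0 0;0 0 0.016 0 0 0 0")

```text
time_s: 15.1
ee_pos: [546.4, 32.1, 46.3]
ee_rot: [-180.0, -0.0, 98.9]
force: [-1.3, 0.7, 3.5]
gripper_width: 0.6
gripper_force: 1.4
```

```bash
python3 st.py
```

```text
15.1 tray xy -51.6 -0.39 z 46.27 [-180.     -0.     98.93] F [-1.3  0.7  3.5] 0.5813100744507685 back face -51.3
```

Contact at z = 46.3 mm with 3.5 N, so the cover is fully shut. I'll withdraw and check.

>>> send_rows(targets="0 0 -0.02 0 0 0 0;0 0 -0.06 0 0 0 0;0 0 -0.1 0 0 0 0;0 0 -0.14 0 0 0 0;0 -0.03 -0.14 0 0 0 0;0 -0.03 -0.14 0 0 0 0;0 -0.03 -0.14 0 0 0 0;0 -0.03 -0.14 0 0 0 0;0 -0.03 -0.14 0 0 0 0")

```text
time_s: 15.85
ee_pos: [517.2, 27.5, 185.3]
ee_rot: [-180.0, -0.0, 98.9]
force: [0.2, 0.6, 0.8]
gripper_width: 0.7
gripper_force: 0.0
```

Run:
```python
from h import *
from workcell import env,eyes
f=eyes.grab_frame('wrist');cv2.imwrite('pics/w5.png',f['image']);print(env.state()['ee_pos'])
```

```text
[517.23343192  27.49565481 185.16725247]
```

View pics/w5.png

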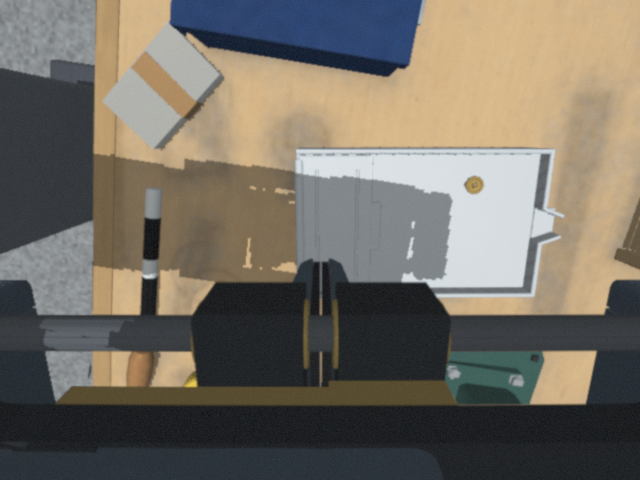

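The cover lies shut over the trough (columns 300–375), the small button is on the plate at (474,185), and the marker and card packet are where they were.

```bash
python3 -c "
from workcell import env
print(env.job_done())"
```

```text
the job is handed in; nothing more can be done
None
```

The job is handed in: the three large buttons are in the trough, the small one is still on the plate, and the cover is fully shut (a light press met its top at z = 46.3 mm), all by about 16 s of the 58 s allowed.

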